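# Shut the fruit spinner's hatch, fit its crank and spin the basket

## Task

Get the rinsed fruit spun dry: first slide the spinner's hatch fully shut against its frame, then stand the loose crank on the drive spindle, fully down, and let go of it. After that take the crank by its free-spinning black grip and wind the basket round clockwise (seen from above) for at least two full turns. Leave the crank on the spindle, the hatch shut and everything at rest, with the other things on the counter left where they stand.

Things in the scene. Friction and masses are not known exactly. Their poses are not given: they have to be found in the camera images.
- spinner: the fruit spinner, fixed to the counter: a clear tub 220 (x) x 280 (y) mm with a grey deck on top, 112 mm over the counter. Origin: centre of its underside; x is the side away from the hatch, z up; the hatch runs along its y near the -x edge. The spindle stands at x = +20, y = 0 mm
- drive_plate (a point): centre of the top of the dark round drive plate (radius 46 mm) on the spinner's deck, 120 mm over the counter; it turns with the basket. Its z axis (up) is the axis of rotation. From it rises the steel spindle, 16 mm thick, 25 mm high, its top 8 mm tapered to 6 mm. A crank standing fully down rests on this plate, its sleeve over the spindle
- drive_pin (a point): centre of the top of the orange drive pin: 9 mm thick, upright on the drive plate, 36 mm from the axis, 36 mm high. It turns with plate and basket. A crank on the spindle turns freely until the side of its arm meets this pin, and then drives pin and basket along. Do not set the crank's arm down on top of the pin
- drive (a joint): angle of basket, drive plate and pin in rad, counted through full turns, growing clockwise seen from above; starts between -0.7 and 0.7. Turning needs about 0.05 N m plus 0.015 N m per rad/s; it stops soon when not driven
- hatch (a joint): opening of the hatch in m: 0 fully shut against its frame, 0.10 fully open; starts 55 to 100 mm open. It slides along the spinner's y (opens to +y, shuts to -y), needs about 2 N and stays where it is left
- hatch_tab (a point): centre of the top of the black upright tab on the hatch panel: 12 mm thick along the sliding direction, 30 mm wide, 24 mm high, its top 140.5 mm over the counter. The tracks beside the panel rise to 121 mm over the counter
- crank: loose upright steel crank, 0.30 kg, on the counter to the right of the spinner, nearer to it or farther from it than the berry tub. Origin: centre of the underside of its round sleeve (40 mm thick, 28 mm high; bore 21 mm wide, 28 mm deep, open below). Arm: 18 mm wide, 28 to 38 mm above the origin, along the crank's +x, reaching 14 mm past the axis on the other side
- crank_boss (a point): point on the crank's axis 60 mm above the crank's origin, inside the dark square boss where to lift the crank: 24 x 24 mm, 37 to 73 mm above the origin, its faces along the crank's x and y
- crank_grip: the black round grip upright on the end of the crank's arm, 25 mm thick, 44 mm high; it spins freely about its own vertical axis. Origin: on that axis at its underside, 70 mm from the crank's axis and 41 mm above the crank's origin
- grip_mid (a point): centre of the black grip, 22 mm above its underside (63 mm above the crank's underside)
- berry_tub: clear tub of red berries, 69 x 69 x 75 mm, loose bystander; origin at the centre of its underside
- pink_cup: tall cup with a pink drink, 100 mm wide, 152 mm high, loose bystander; origin at the centre of its underside
- measure: steel double measuring cup, 46 mm wide, 78 mm high, loose bystander; origin at the centre of its underside
- glass_a: small glass with a green band, 58 mm wide, 82 mm high, loose bystander; origin at the centre of its underside

How it is judged:
By the outcome, as a careful person would: the job done as asked, in the order asked, and still so for the second after the job is handed in, with the robot touching nothing.
It also fails if it takes over 72 s, if anything falls off the work surface, if the arm or the gripper's body presses on something with over 40 N, if the wrist force passes 120 N, or if a joint passes its speed limit or range.

## Robot

A 6-joint arm with a two-finger parallel gripper is mounted at the origin on a cart in front of the work surface, level with it; the furniture and walls round the work are solid. World frame = base frame: x ahead of the robot, y to its left, z up, the work surface at z = 0. Lengths are in m, angles in degrees, forces in N, time in s.
With the tool pointing down it reaches from about 0.325 to 0.775 m from the base axis. Payload 5.5 kg.
Tool frame: the origin (TCP) lies at the centre of the arm's flange, where the gripper is bolted on; the fingertips stand 182 mm ahead of it and the grasp point (between the pads) lies 163 mm ahead of it; z points along the fingers, y is the direction in which the jaws open and shut (so a half turn about z gives the same grasp; the last joint's range is limited). The gripper opens to 88 mm and grips with 3 to 60 N. Pads are 20 mm wide; open, the fingers measure 115 mm over their backs; the gripper's body (75 mm by 178 mm) begins 61 mm behind the grasp point.
Start: joints at [60.865, 5.22, 70.514, -0, 104.267, -3.249], TCP at [0.262, 0.54, 0.405] pointing down, gripper open.
Joint ranges: [-164.24, 164.24], [-49.07, 125.15], [9.68, 141.18], [-86.29, 266.29], [3.28, 154.24], [-151.56, 151.56]. Speed limits (degrees/s): [147.25, 147.25, 172.46, 180, 180, 180].

## Interface

Orientations are given as [roll, pitch, yaw] about the fixed x, y, z axes, in that order (R = Rz(yaw) Ry(pitch) Rx(roll)).
In Python, from station import r gives the robot as it stands. The module is installed in compiled form; this text tells all that it offers. Calls block until the motion is done:
- r.reach(position, orientation): joint-space move of the TCP to a pose.
- r.servo_line(position, rotation=None, speed=0.15): straight line of the TCP; rotation=None keeps the orientation; speed is the mean speed in m/s.
- r.move_joints(angles): joint-space move.
- r.let_go() and r.grab(squeeze=None): open the fingers fully, or close them until they stop; squeeze is the grip in N (None keeps the last).
- r.wait(seconds).
- r.inverse_kinematics(position, orientation): joint angles nearest the present ones, or None.
- r.sense(): the state.
- r.snapshot(name): name is "scene" or "top"; returns a dict with "frame" (400x640x3 uint8, red, green, blue), "fx", "fy", "cx", "cy" (pixels), "R" (3x3) and "t" (3): a world point X has camera coordinates R X + t. Camera axes: x right, y down, z forward; pixel columns grow to the right and rows downward; lengths in m; the calibration is good to about 2 mm. A picture is of the moment at which its call begins. There is no depth.
A pose or a line that the arm cannot do raises r.IKError and nothing moves.
- r.hand_in(): hands the job in, once; it reports no verdict.
The state is a dict: "clock": time; "joints": joint angles; "joint_vel": joint speeds; "joint_torque": joint torques, N m; "tcp_pos": TCP position; "orientation": TCP orientation; "contact_force": force on the tool from outside, world axes, zero at the start; "torque": the same for the moment, N m; "opening": finger opening in m.
Only numpy, scipy, OpenCV 4.12 (cv2) and the standard library are available. Lean on these libraries where they do the work, as an engineer would, in place of code of your own. Each camera call takes 0.05 s, during which the arm holds its last target. There are 200 camera calls.

## Working session

There is one attempt and no reset: what is moved stays moved. The work goes in short steps, each a Python script; the robot and the scene stay as the last script left them, time stands still between calls to the robot, and variables do not carry over. Pictures are saved under pics/ and viewed, about 8 in all and at most 12, crops included, and the job is handed in when it is done.

```bash
mkdir -p pics; cat > h.py <<'E'
import numpy as np, cv2
from station import r
def snap(cam,name):
    s=r.snapshot(cam); cv2.imwrite(f'pics/{name}.png',s['frame'][...,::-1]); np.savez(f'pics/{name}.npz',**s); return s
def pix2w(s,u,v,z):
    R=np.array(s['R']);t=np.array(s['t']); d=R.T@np.array([(u-s['cx'])/s['fx'],(v-s['cy'])/s['fy'],1]); c=-R.T@t
    return c+d*(z-c[2])/d[2]
def w2pix(s,X):
    p=np.array(s['R'])@np.array(X)+np.array(s['t']); return p[0]/p[2]*s['fx']+s['cx'],p[1]/p[2]*s['fy']+s['cy']
E
python3 - <<'E'
from h import *
for c in('scene','top'):
    s=snap(c,c+'0'); R=np.array(s['R']); print(c,s['fx'],-R.T@np.array(s['t']),R.round(2).tolist())
print(r.sense())
E
```

```text
scene 457.5760515338878 [-0.3707852   0.99347355  0.9800884 ] [[-0.75, -0.67, 0.02], [-0.38, 0.4, -0.83], [0.55, -0.63, -0.55]]
top 373.04874673752687 [ 0.29016694 -0.01513228  1.33649029] [[0.02, -1.0, -0.0], [-0.98, -0.02, -0.17], [0.17, 0.01, -0.99]]
{'clock': 0.1, 'joints': array([ 6.08653483e+01,  5.25918072e+00,  7.05723150e+01,  7.39936475e-04,
        1.04267608e+02, -3.24781150e+00]), 'joint_vel': array([-0.02583015, -0.00865236, -0.26212113, -0.01391851, -0.00548226,
        0.10366926]), 'joint_torque': array([ 2.98837112e-03, -4.47855270e+01, -4.07572353e+01,  7.00868201e-02,
        2.82853644e-02, -7.26239523e-05]), 'tcp_pos': array([0.26197638, 0.53984856, 0.40364192]), 'orientation': array([-1.79901096e+02, -6.33098453e-03,  1.54113336e+02]), 'contact_force': array([-0.37763703,  0.48162936, -0.97113207]), 'torque': array([ 0.01865512,  0.01920906, -0.01060001]), 'opening': 0.087606452290202}
```

View pics/scene0.png

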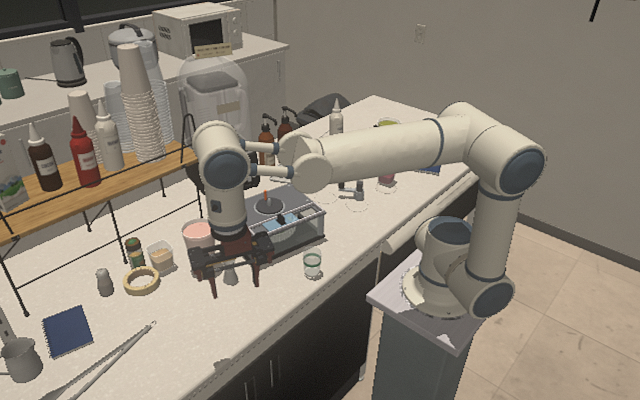

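View pics/top0.png

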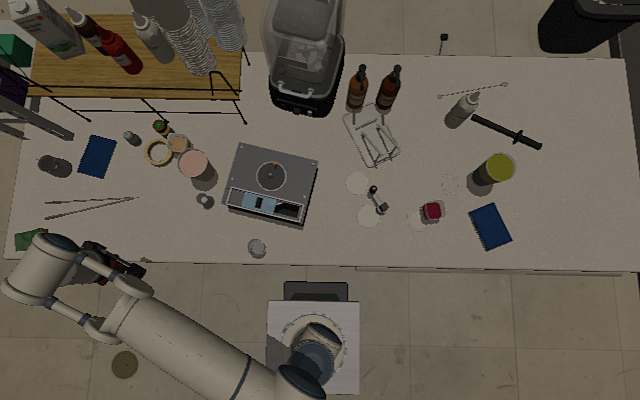

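The top view shows the spinner at about (270,183), the crank at (377,200) and the berry tub at (432,211). The pink cup is at (195,163), the measure at (204,200) and the glass at (257,247). I'll zoom in on the spinner and crank.

```bash
python3 - <<'E'
import cv2
a=cv2.imread('pics/top0.png')[135:235,215:330]; b=cv2.imread('pics/top0.png')[170:230,350:450]
a=cv2.resize(a,None,fx=5,fy=5,interpolation=cv2.INTER_CUBIC);cv2.imwrite('pics/a.png',a)
b=cv2.resize(b,None,fx=8,fy=8,interpolation=cv2.INTER_CUBIC);cv2.imwrite('pics/b.png',b)
E
```

```text
(no output)
```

View pics/a.png

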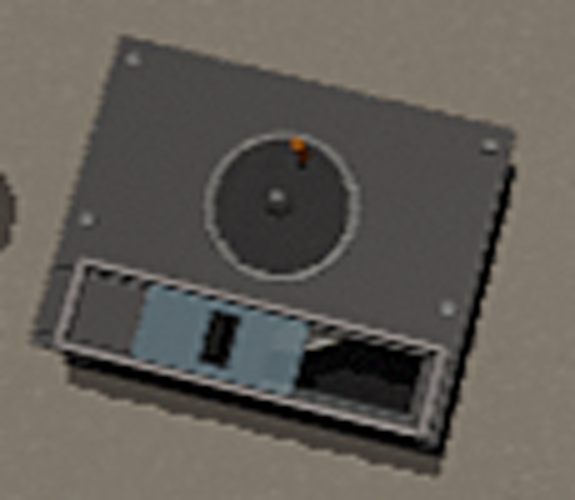

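View pics/b.png

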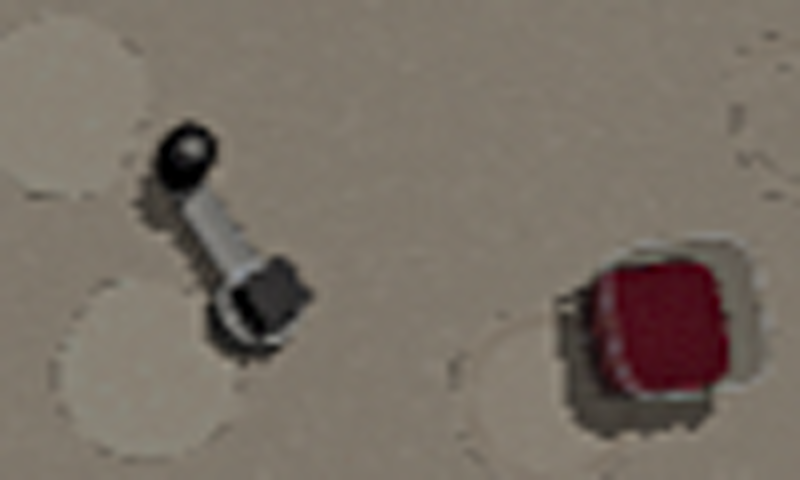

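Crop coordinates:
- **First crop:** the deck corners are at (120,37), (514,130), (35,345) and (438,445). The plate centre is about (282,206), the spindle tip (277,195), the pin top (299,145) and the tab about (221,338).
- **Second crop:** the crank boss top is about (276,290) and the grip top about (189,150).

```bash
python3 - <<'E'
from h import *
s=dict(np.load('pics/top0.npz'))
A=lambda X,Y,z:pix2w(s,(X+.5)/5-.5+215,(Y+.5)/5-.5+135,z)[:2]
B=lambda X,Y,z:pix2w(s,(X+.5)/8-.5+350,(Y+.5)/8-.5+170,z)[:2]
tl,tr,bl,br=A(120,37,.112),A(514,130,.112),A(35,345,.112),A(438,445,.112)
for n,p in dict(tl=tl,tr=tr,bl=bl,br=br,plate=A(282,206,.12),tip=A(277,195,.145),pin=A(299,145,.156),tab=A(221,338,.1405),boss=B(276,290,.073),grip=B(189,150,.085),tub=B(663,327,.075)).items(): print(n,p.round(4))
print(np.linalg.norm(tl-tr),np.linalg.norm(tl-bl),np.degrees(np.arctan2(*(tl-tr)[::-1])), np.degrees(np.arctan2(*(tl-bl)[::-1])))
for q in 'boss','grip': pass
d=B(189,150,.085)-B(276,290,.073); print('crank',np.linalg.norm(d),np.degrees(np.arctan2(d[1],d[0])))
for n,p in dict(tub=(432,211,.075),cup=(195,163,.152),meas=(204,199,.078),glass=(257,245,.082)).items(): print(n,pix2w(s,*p)[:2].round(3))
E
```

```text
tl [0.6836 0.2676]
tr [ 0.6234 -0.0032]
bl [0.4696 0.3118]
br [0.4086 0.0423]
plate [0.5657 0.1507]
tip [0.5673 0.1509]
pin [0.5985 0.1364]
tab [0.4725 0.1837]
boss [ 0.4791 -0.2341]
grip [ 0.5369 -0.1955]
tub [ 0.4662 -0.3983]
0.27738831998825286 0.21847941399459408 77.46998568721176 -11.68368046492616
crank 0.06955631926182576 33.7264365301912
tub [ 0.464 -0.397]
cup [0.596 0.397]
meas [0.489 0.382]
glass [0.337 0.193]
```

Everything agrees with the given sizes: deck 277x218 mm, crank 69.6 mm, plate and spindle within 2 mm. Spinner yaw is about -12.2°. The crank at yaw 34° is already on the counterclockwise side of the pin (-24°). First I'll push the hatch shut with closed fingers.

```bash
cat >> h.py <<'E'
C=np.array([.5463,.1546]); YAW=-12.2; a=np.radians(YAW); SX=np.array([np.cos(a),np.sin(a)]); SY=np.array([-SX[1],SX[0]])
SP=np.array([.566,.1507])
def P(xy,z): return [float(xy[0]),float(xy[1]),float(z)]
def st(n=''):
    s=r.sense(); print(n,round(s['clock'],2),s['tcp_pos'].round(4),'F',s['contact_force'].round(1),'op',round(s['opening'],4)); return s
E
python3 - <<'E'
from h import *
o=[180,0,180+YAW]
for p,y in ((P(SP,.46),34),(P(SP+.07,.346),34),(P([.479,-.234],.42),34)): print(r.inverse_kinematics(p,[180,0,y]))
tab=np.array([.4725,.1837]); g=tab+SY*.030
r.reach(P(g,.40),o); r.grab(20); st('above')
r.servo_line(P(g,.309),speed=.15); st('down'); f0=r.sense()['contact_force']
for k in range(1,45):
    q=g-SY*.003*k
    r.servo_line(P(q,.309),speed=.06)
    s=r.sense(); f=(s['contact_force']-f0)[:2]@SY
    if k%5==0 or abs(f)>6: print(k,round(s['clock'],2),round(f,1),round((s['tcp_pos'][:2]-C)@SY,4))
    if f>14: break
st('end'); snap('top','hatch')
im=cv2.imread('pics/hatch.png')[135:235,215:330]; cv2.imwrite('pics/hatch_c.png',cv2.resize(im,None,fx=5,fy=5,interpolation=cv2.INTER_CUBIC))
E
```

```text
[ 1.15815676e+01  4.07981349e+00  6.60714958e+01 -2.54444375e-14
  1.09848691e+02  6.75815676e+01]
[ 1.62424796e+01  1.64485115e+01  6.38306500e+01 -2.54444375e-14
  9.97208385e+01  7.22424796e+01]
[-2.96930075e+01 -4.88966424e+00  7.90825083e+01 -2.54444375e-14
  1.05807156e+02  2.63069925e+01]
above 2.9 [0.4788 0.213  0.4   ] F [ 0.6  0.3 -0.6] op 0.0004
down 3.66 [0.479  0.2131 0.31  ] F [-0.7  1.   0.2] op 0.0003
5 4.91 -0.7 0.0277
10 6.16 -0.9 0.0126
15 7.41 -1.3 -0.0024
20 8.66 -0.6 -0.0174
25 9.91 -0.8 -0.0324
30 11.16 -1.2 -0.0474
34 12.16 11.1 -0.0575
35 12.41 21.3 -0.0588
end 12.41 [0.4571 0.1138 0.3092] F [ 6.2 21.3 -3.4] op 0.0
```

View pics/hatch_c.png

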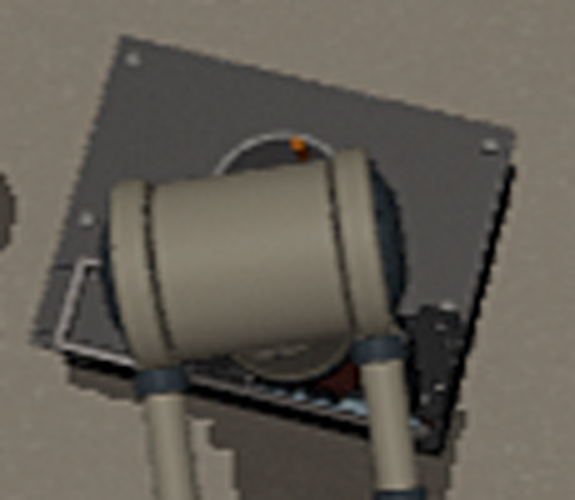

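The blue panel is now at the right end (about 410,420), mostly hidden by the wrist. I'll back off, move above the crank and check again.

```bash
python3 - <<'E'
from h import *
p=r.sense()['tcp_pos'][:2]+SY*.015
r.servo_line(P(p,.309),speed=.1); r.servo_line(P(p,.42),speed=.25); r.let_go()
r.reach(P([.4791,-.2341],.36),[180,0,34]); st('above crank')
a=snap('top','t2'); b=snap('scene','s2')
A=cv2.imread('pics/t2.png')[135:235,215:330]; B=cv2.imread('pics/s2.png')[165:285,180:340]
cv2.imwrite('pics/c2.png',np.hstack([cv2.resize(A,(460,400),interpolation=2),cv2.resize(B,(340,400),interpolation=2)]))
E
```

```text
above crank 16.19 [ 0.4793 -0.2336  0.3602] F [0.3 0.1 0.4] op 0.0879
```

View pics/c2.png

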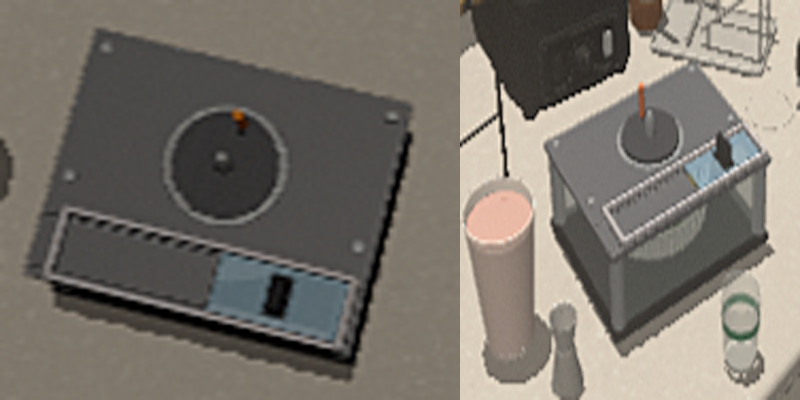

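The hatch panel now sits flush against the right end of its frame and the pin is untouched. Next I'll grasp the crank boss, lift it and carry it over the spindle.

```bash
python3 - <<'E'
from h import *
b=[.4791,-.2341]
r.servo_line(P(b,.227),speed=.12); st('down')
r.grab(30); st('grab'); r.servo_line(P(b,.45),speed=.2); st('lift')
r.reach(P(SP,.45),[180,0,36]); st('over'); r.servo_line(P(SP,.40),speed=.1);st()
snap('top','t3'); snap('scene','s3')
A=cv2.imread('pics/t3.png')[110:235,230:330]; B=cv2.imread('pics/s3.png')[145:265,180:340]
cv2.imwrite('pics/c3.png',np.hstack([cv2.resize(A,(320,400),interpolation=2),cv2.resize(B,(480,400),interpolation=2)]))
E
```

```text
down 17.55 [ 0.4794 -0.2343  0.228 ] F [-0.8 -0.6 -0.7] op 0.0878
grab 18.55 [ 0.4791 -0.2341  0.227 ] F [ 0.5 -0.5 -0. ] op 0.0237
lift 19.82 [ 0.4792 -0.2341  0.4484] F [ 0.  -1.  -3.4] op 0.0237
over 21.28 [0.5662 0.1497 0.45  ] F [ 0.7  0.3 -3.6] op 0.0238
 21.93 [0.566  0.1504 0.4005] F [-0.3  0.4 -3.6] op 0.024
```

View pics/c3.png

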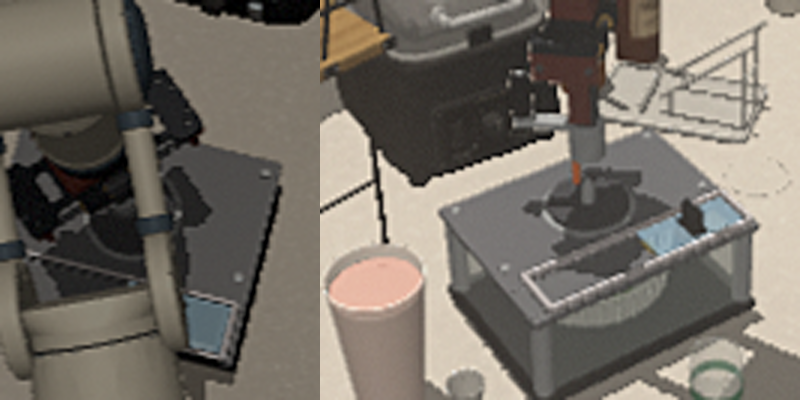

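The scene view shows the sleeve centred over the spindle (both near column 588), with the arm clear of the pin. I'll lower it in steps while watching the force.

```bash
python3 - <<'E'
from h import *
f0=r.sense()['contact_force']
for z in (.385,.375,.369,.363,.357,.353,.350,.348,.347,.346):
    r.servo_line(P(SP,z),speed=.05); s=r.sense(); f=s['contact_force']-f0
    print(z,s['tcp_pos'].round(4),f.round(1))
    if np.linalg.norm(f)>15: break
st()
E
```

```text
0.385 [0.566  0.1507 0.3843] [-0.2  1.1 -0.7]
0.375 [0.5659 0.1507 0.3743] [ 1.1  1.1 -0.8]
0.369 [0.566  0.1507 0.3684] [ 0.3  0.8 -0.5]
0.363 [0.5659 0.1507 0.3623] [ 1.3  1.3 -1.6]
0.357 [0.5659 0.1507 0.3564] [ 0.4  1.1 -1.2]
0.353 [0.566  0.1507 0.3526] [ 0.5  1.  -0.6]
0.35 [0.566  0.1507 0.3497] [ 1.1  1.1 -0.5]
0.348 [0.566  0.1507 0.3478] [ 0.5  0.5 -0.2]
0.347 [0.566  0.1507 0.347 ] [ 0.7 -0.2 -1.6]
0.346 [0.5659 0.1507 0.347 ] [-2.   0.6  5.2]
 24.88 [0.5659 0.1507 0.347 ] F [-2.5 -0.4  2.9] op 0.0241
```

Contact came at exactly the fully-down height (TCP z = 0.347) with no sideways load. I'll release, lift and check before taking the grip.

```bash
python3 - <<'E'
from h import *
r.let_go(); r.servo_line(P(SP,.42),speed=.2); st('lifted')
g=SP+.07*np.array([np.cos(np.radians(36)),np.sin(np.radians(36))])
s=snap('scene','s4'); 
for n,X in dict(grip=P(g,.205),boss=P(SP,.193),pin=[.5985,.1364,.156]).items(): print(n,np.array(w2pix(s,X)).round(1))
B=cv2.imread('pics/s4.png')[165:265,220:340]; cv2.imwrite('pics/c4.png',cv2.resize(B,(720,600),interpolation=2))
E
```

```text
lifted 26.48 [0.5661 0.1507 0.4195] F [-1.2  0.3 -0.3] op 0.0881
grip [245.9 180.3]
boss [267.4 184.9]
pin [264.3 189.1]
```

View pics/c4.png

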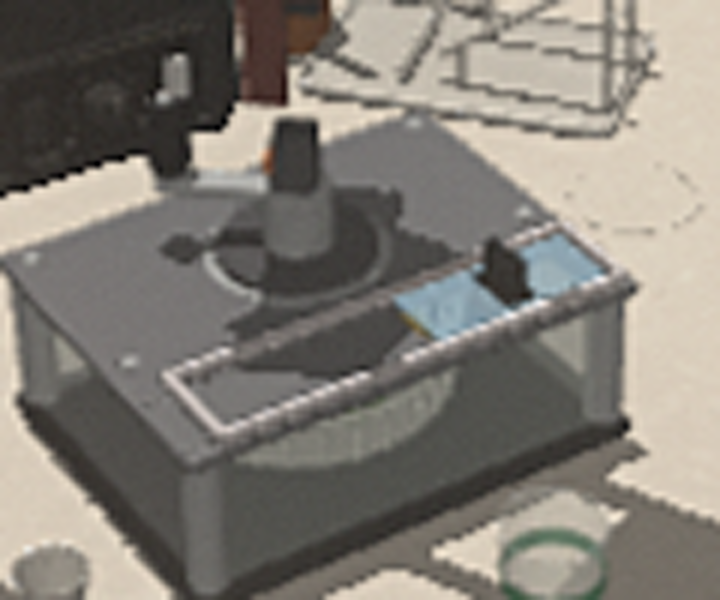

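The crank stands fully down on the plate, its arm at about (215,180) and clear of the orange pin (265,160), and the hatch is still shut. The boss top appears about 2 px right of the prediction. I'll check whether that's camera bias using the bare spindle in the earlier picture, then grip.

```bash
python3 - <<'E'
from h import *
s=dict(np.load('pics/s2.npz')); print('spindle tip pred',w2pix(s,P(SP,.145)),'seen ~(268.9,198.6)')
g=SP+.07*np.array([np.cos(np.radians(36)),np.sin(np.radians(36))])
r.reach(P(g,.42),[180,0,36]); r.servo_line(P(g,.348),speed=.12); st('down')
r.grab(15); st('grab'); 
E
```

```text
spindle tip pred (np.float64(268.0315993155139), np.float64(197.3212854532336)) seen ~(268.9,198.6)
down 27.67 [0.6225 0.1917 0.3492] F [-0.3  0.1  0.4] op 0.0876
grab 28.66 [0.6226 0.1918 0.348 ] F [-1.1  0.3 -0.5] op 0.0245
```

Gripped at 24.5 mm, which matches the 25 mm grip. Now I'll wind clockwise, checking force over the first 90°.

```bash
cat >> h.py <<'E'
def wind(a0,a1,step=15,speed=.12,flim=30):
    for i,an in enumerate(np.arange(a0-step,a1-.1,-step)):
        q=np.radians(an); r.servo_line(P(SP+.07*np.array([np.cos(q),np.sin(q)]),.348),speed=speed)
        s=r.sense(); f=s['contact_force']; n=np.linalg.norm(f)
        if i%3==2 or n>10:
            u=np.array([np.cos(q),np.sin(q)]); print(an,round(s['clock'],2),'rad',round(f[:2]@u,1),'tan',round(f[:2]@[-u[1],u[0]],1),'z',round(f[2],1))
        if n>flim: print('STOP'); return an
    return a1
E
python3 - <<'E'
from h import *
wind(36,-54)
s=snap('scene','s5'); B=cv2.imread('pics/s5.png')[155:265,210:340]; cv2.imwrite('pics/c5.png',cv2.resize(B,(709,600),interpolation=2))
E
```

```text
-9.0 29.56 rad 0.1 tan -0.4 z -0.5
-54.0 30.46 rad -0.4 tan -0.3 z -0.4
```

View pics/c5.png

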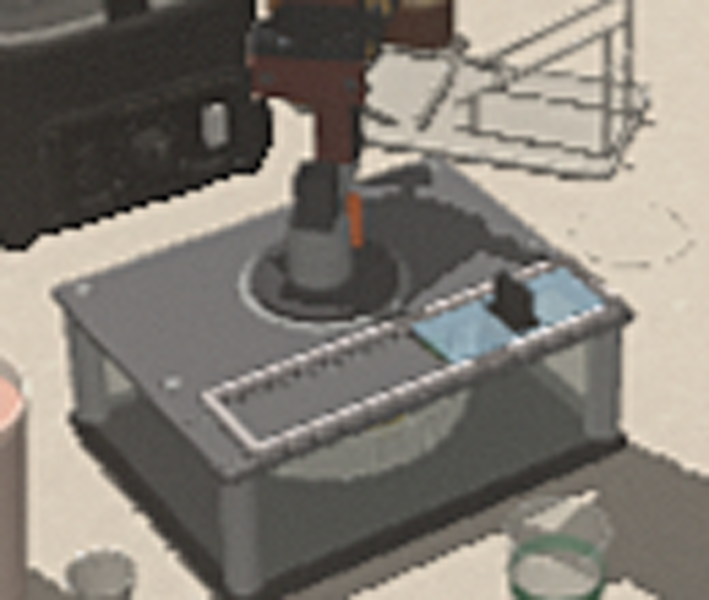

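The arm is pushing the pin (355,220) clockwise, with low forces. I'll continue to a 900° total, which is about 860° of basket. There the jaws are tangential again for release.

```bash
python3 - <<'E'
from h import *
e=wind(-54,-864); st('end'); 
if e==-864:
    r.wait(.5); s=r.sense(); p=s['tcp_pos'][:2]; r.let_go(); st('open'); r.servo_line(P(p,.42),speed=.15); 
    r.reach(P([.45,-.25],.42),[180,0,36]); st('away')
snap('top','t6'); snap('scene','s6')
A=cv2.imread('pics/t6.png')[130:260,170:330]; B=cv2.imread('pics/s6.png')[155:285,180:340]
cv2.imwrite('pics/c6.png',np.hstack([cv2.resize(A,(400,325),interpolation=2),cv2.resize(B,(400,325),interpolation=2)]))
E
```

```text
-99.0 31.41 rad -0.1 tan -0.3 z 0.2
-144.0 32.31 rad -0.6 tan -0.6 z -1.2
-189.0 33.21 rad 0.1 tan 0.2 z -0.8
-234.0 34.11 rad 1.1 tan -0.4 z -0.5
-279.0 35.01 rad 1.4 tan -1.8 z -1.2
-324.0 35.91 rad 0.9 tan 0.4 z -0.9
-369.0 36.81 rad 0.9 tan -0.4 z -0.9
-414.0 37.71 rad 0.7 tan -0.2 z -0.4
-459.0 38.61 rad -0.5 tan -0.2 z 0.1
-504.0 39.51 rad -0.1 tan -0.3 z -0.2
-549.0 40.41 rad 0.4 tan -0.3 z -0.5
-594.0 41.31 rad 0.7 tan -0.9 z -0.0
-639.0 42.21 rad 0.8 tan -0.3 z -0.1
-684.0 43.11 rad 0.6 tan 0.5 z -0.3
-729.0 44.01 rad 0.5 tan -0.2 z -1.1
-774.0 44.91 rad -0.6 tan 0.2 z -1.3
-819.0 45.81 rad -0.2 tan 0.7 z -0.6
-864.0 46.71 rad -0.4 tan -0.3 z -0.5
end 46.71 [0.5094 0.1098 0.3479] F [ 0.2  0.5 -0.5] op 0.0245
open 48.27 [0.5094 0.1096 0.348 ] F [ 0.1 -0.4  0.8] op 0.088
away 50.27 [ 0.4504 -0.2493  0.4198] F [ 0.1 -0.8  0.4] op 0.0878
```

View pics/c6.png

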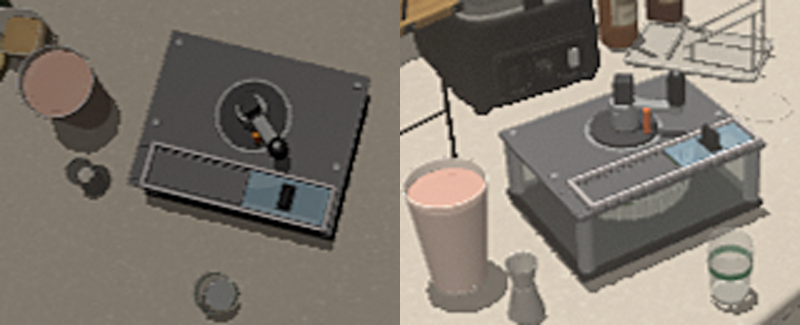

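The crank is seated, its arm pointing down-right at (265,130), with the pin against its clockwise side at (257,135). That is where the pin should be if it was driven all the way. The hatch is shut and the cup, measure and glass haven't moved.

```bash
python3 - <<'E'
from h import *
s=dict(np.load('pics/top0.npz'));f0=s['frame'].astype(int);f1=np.load('pics/t6.npz')['frame'].astype(int)
d=abs(f0-f1).max(2)
for n,(u,v) in dict(cup=(195,163),meas=(204,200),glass=(257,247),tub=(432,211)).items(): print(n,np.mean(d[v-10:v+10,u-10:u+10]).round(1))
r.wait(.5); st(); r.hand_in()
E
```

```text
cup 2.0
meas 1.9
glass 1.9
tub 22.3
 50.88 [ 0.45   -0.2499  0.42  ] F [ 0.  -0.4 -0.4] op 0.088
the job is handed in; nothing more can be done
```

The job is handed in at about 51 s of the 72 s allowed. I shut the hatch, stood the crank fully down on the spindle and let go. Then I took it by the black grip and wound it 900° clockwise, about 860° of which turned the basket. I released it and moved clear.

**Last checks**
- **Hatch:** the final pictures show the panel flush against its frame. I had pushed it until it stopped hard, at about 21 N.
- **Crank:** it met the plate at exactly the fully-down height, and it is still on the spindle.
- **Basket:** the 860° is worked out from the arm's path, because the drive angle cannot be read directly. In the final picture the pin rests against the crank arm's clockwise side, as it would if driven all the way. The sideways push while winding was too small to show above sensor noise.
- **Bystanders:** the pink cup, measure and glass match their first image. The berry tub's patch of the image changed between first and last, and I did not look into why. The arm, or its shadow, was on that side in the last picture, and the fingers never came closer than about 0.1 m. So I believe the tub is where it stood, but that check did not confirm it.
- **Disagreement:** after seating, the boss top showed about 2 px off its predicted place in the scene camera. The bare spindle showed about 1 px, so part of this looks like calibration error. The seating height and the low winding forces gave no sign of misalignment.

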